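# Slide the tin up onto the serving board

## Task

Slide the turquoise-labelled tin up the bevelled end of the wooden serving board until it stands flat and wholly on the board's level top, clear past the bevel. Push it along rather than picking it up, keep it upright, and leave the red kitchen timer and the black-lidded jar alone.

Things in the scene. Friction and masses are not known exactly. Their poses are not given: they have to be found in the camera images.
- tin_center (a point): Centre (half-way up, 29 mm above its underside) of a loose round food tin with a turquoise label and bare metal top, 75 mm in diameter, 58 mm high, 0.2 to 0.35 kg, upright on the worktop. z points up its axis. It starts 65 to 95 mm (centre) in front of the bevel's foot, at most 25 mm off the board's centre line.
- board: Light wooden board, 185 mm long (x), 150 wide (y), 12 thick; it does not slide. Origin: centre of its underside. +x runs from the bevelled end up onto the board. The bevel, a full-width ramp, rises from a feather edge at x = -92.5 mm to x = -22.5 mm; the level top, 12 mm above the worktop, runs from there to x = +92.5 mm. Flush dark strips mark the top of the bevel and the far end.
- timer: Bystander: loose round kitchen timer with a red dial on a cream base, 62 mm in diameter and 43 mm high, standing on the worktop off one far corner of the board. Origin: centre of its underside.
- jar: Bystander: loose empty glass jar with a black lid, 60 mm in diameter and 80 mm high, standing on the worktop off the other far corner of the board. Origin: centre of its underside. Mind the fixed neighbours: a red dish rack with plates, front at world x = 0.61 m, y from -0.10 to 0.24 m, 0.09 to 0.33 m high; a tall wire stand at world (0.53, -0.315) m.
Things that resemble listed ones, but are neither listed nor needed, are in the scene too. What is shaped like the part that bears tin_center but green is not meant.

How it is judged:
On the way:
1. the tin rides up the bevel, tilted by it and resting on the board (angle between tin_center's own z axis and vertical above 0.04 rad and x of tin_center in the frame of board between -0.125 and 0.02 m and contact force between tin and board above 0.2 N), for 0.05 s.
At the end, for the whole second after the job is handed in: The tin stands upright (within 3 degrees), at rest and wholly on the board's level top: its foot reaches no more than about 6 mm past the edge of the level part on any side. In the board's frame its centre lies between x = 10 and 60 mm and within 43 mm of the centre line (x of tin_center in the frame of board between 0.01 and 0.06 m and y of tin_center in the frame of board between -0.043 and 0.043 m and height (world z) of tin_center between 0.037 and 0.046 m and angle between tin_center's own z axis and vertical below 0.06 rad and linear speed of tin below 0.02 m/s); the robot touches nothing.
It fails at once if the tin is picked up (its centre more than 65 mm above the worktop) (height (world z) of tin_center above 0.065 m).
It fails at once if the tin is tipped by more than 25 degrees (angle between tin_center's own z axis and vertical above 0.44 rad).
It fails at once if the timer is shifted by more than 15 mm (distance of timer from where it was at the start of the episode above 0.015 m).
It fails at once if the jar is shifted by more than 15 mm (distance of jar from where it was at the start of the episode above 0.015 m).
It also fails if it takes over 35 s, if anything falls off the work surface, if the arm or the gripper's body presses on something with over 40 N, if the wrist force passes 120 N, or if a joint passes its speed limit or range.

## Robot

A 6-joint arm with a two-finger parallel gripper is mounted at the origin on a cart in front of the work surface, level with it; the furniture and walls round the work are solid. World frame = base frame: x ahead of the robot, y to its left, z up, the work surface at z = 0. Lengths are in m, angles in rad, forces in N, time in s.
With the tool pointing down it reaches from about 0.375 to 0.975 m from the base axis. Payload 3.8 kg.
Tool frame: the origin (TCP) lies at the very end of the fingers, on their centre line; the grasp point (between the pads) lies 19 mm behind it; z points along the fingers, y is the line along which they close (so a half turn about z gives the same grasp; the last joint's range is limited). The gripper opens to 85 mm and grips with 20 to 120 N. Pads are 22 mm wide; open, the fingers measure 114 mm over their backs; the gripper's body (76 mm by 85 mm) begins 54 mm behind the grasp point. The pads swing forward as they close: fully open they stand 13 mm farther back than shut.
Start: joints at [1.227, 0.264, 1.604, -0, 1.274, -0.037], TCP at [0.204, 0.643, 0.231] pointing down, gripper open.
Joint ranges: [-2.63, 2.63], [-0.94, 2.18], [0.31, 2.57], [-1.31, 4.45], [0, 2.66], [-2.55, 2.55]. Speed limits (rad/s): [2.57, 2.57, 3.14, 3.14, 3.14, 3.14].

## Interface

Orientations are given as a rotation vector (axis times angle).
In Python, from workcell import read_state, read_camera, calibration, finish_job gives the robot as it stands.
- The arm moves only by the tool step_arm, never from a script. Its argument "commands" is a list of rows, each an object of numbers: "fingers": the gripper's target within -1 to 1 (shut at 1, half-way at 0, fully open at -1); "dx", "dy", "dz": the shift along the tool's x, y, z in m; "roll": the turn about the tool's z in degrees. In form: [{"fingers": .., "dx": .., "dy": .., "dz": .., "roll": ..}, ...]. A call has 1 to 8 rows; each row is the pose to reach, as a shift and turn from the pose commanded when the call began, along the tool's axes at that moment; what a row does not reach only later rows make up. A row lasts 1/8 s, in which the tool goes at most 62.5 mm and 10.7 degrees, less where a joint would pass 70% of its speed; a pose out of reach is approached as far as the arm can. A call with a gripper value outside its range is refused whole. The fingers move at their own pace and stop on an object; "squeeze" is the grip in N (left out, the last holds). Time passes only in rows, so rows that repeat a pose let the fingers close. It gives the time, the measured TCP pose, the force, the opening and the grip force at its end, in the units of the state.
- read_state(): the state, without advancing time (a new reading comes with each control period).
- read_camera(name): name is "side" or "top" or "wrist"; returns (picture, depth): 384x512x3 uint8, blue, green, red; 384x512 float32, m along the optical axis (not along the pixel's ray), 0 where there is no reading.
- calibration(name): a dict with "intrinsics" (3x3 intrinsics, pixels), "k1" (the pictures are not rectified: a ray, as slopes to the right and down, at radius r is drawn at 1 + k1 r^2 times it, then the intrinsics apply), "world_to_cam" (4x4, takes a point from world to camera coordinates). Camera axes: x right, y up, looking along -z (the intrinsics and any distortion apply to the point x, -y, -z); pixel columns grow to the right and rows downward; lengths in m; the calibration is good to about 2 mm. A picture is of the moment at which its call begins: read the wrist's pose just before it. calibration takes no time and is no camera call; for the wrist camera it gives the pose at the moment of the call.
- finish_job(): hands the job in; it is judged then, once.
The state is a dict: "time": time; "q": joint angles; "joint_vel": joint speeds; "joint_torque": joint torques, N m; "tool_pos": TCP position; "tcp_rot": TCP orientation; "wrist_force": force on the tool from outside, world axes, zero at the start; "torque": the same for the moment, N m; "width": opening from 0.0 (shut) to 1.0 (fully open); "grip_force": force on a finger pad.
Only numpy, scipy, OpenCV 4.12 (cv2) and the standard library are available. Lean on these libraries where they do the work, as an engineer would, in place of code of your own. Each camera call takes 0.05 s, during which the arm holds its last target. There are 200 camera calls.

## Working session

There is one attempt and no reset: what is moved stays moved. The work goes in short steps, Python scripts to look and compute and a tool call to move; the robot and the scene stay as the last step left them, time stands still between calls to the robot, and variables do not carry over. Pictures are saved under pics/ and viewed, at most 10 in all, crops included, and the job is handed in when it is done.

Besides the shell and the picture viewer there is one more tool, called as name(argument=value, ...) on one line, values as JSON. step_arm: Moves the arm, as the interface text tells. Its arguments: {"type":"object","properties":{"commands":{"type":"array","items":{"type":"object","properties":{"fingers":{"type":"number"},"dx":{"type":"number"},"dy":{"type":"number"},"dz":{"type":"number"},"roll":{"type":"number"}}}},"squeeze":{"type":"number"}},"required":["commands"]}

```bash
mkdir -p pics; cat > h.py <<'E'
import numpy as np, cv2
from workcell import *
def ray(name,uv,cal=None):
    c=cal or calibration(name);K=np.array(c["intrinsics"]);k=float(c["k1"]);T=np.array(c["world_to_cam"])
    uv=np.atleast_2d(np.array(uv,float))
    d=np.c_[(uv[:,0]-K[0,2])/K[0,0],(uv[:,1]-K[1,2])/K[1,1]]
    s=d.copy()
    for _ in range(20): s=d/(1+k*(s**2).sum(1,keepdims=True))
    R=T[:3,:3];o=-R.T@T[:3,3]
    return o,np.c_[s[:,0],-s[:,1],-np.ones(len(s))]@R
def onplane(name,uv,z,cal=None):
    o,v=ray(name,uv,cal);return o+v*((z-o[2])/v[:,2])[:,None]
E
python3 - <<'E'
from h import *
for n in("top","side"):
    p,d=read_camera(n);cv2.imwrite(f"pics/{n}0.png",p);np.save(f"pics/{n}0d.npy",d)
    c=calibration(n);T=np.array(c["world_to_cam"]);print(n,-T[:3,:3].T@T[:3,3])
print(read_state())
E
```

```text
top [ 0.34248774 -0.06186824  1.09386152]
side [0.28335197 0.59248836 0.57252728]
{'time': 0.1, 'q': array([ 1.22713704e+00,  2.64684075e-01,  1.60526638e+00, -2.21915329e-05,
        1.27367627e+00, -3.69201388e-02]), 'joint_vel': array([-5.45362394e-04, -1.84396220e-03, -2.84705120e-03, -6.73192880e-04,
       -8.13973061e-04, -3.71545562e-05]), 'joint_torque': array([ 8.34043976e-05, -5.16704249e+01, -3.68588734e+01, -1.41302858e-04,
        6.26970985e-03,  3.41254854e-06]), 'tool_pos': array([0.20361456, 0.64285887, 0.23006666]), 'tcp_rot': array([-0.47987207, -3.10435678,  0.00314338]), 'wrist_force': array([-0.06346833,  0.0082101 ,  0.44752915]), 'torque': array([-0.02277016,  0.03382009,  0.02202737]), 'grip_force': 0.0, 'width': 0.9994783383732582}
```

View pics/top0.png

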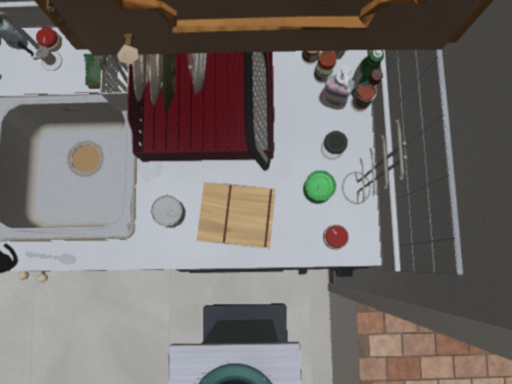

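View pics/side0.png

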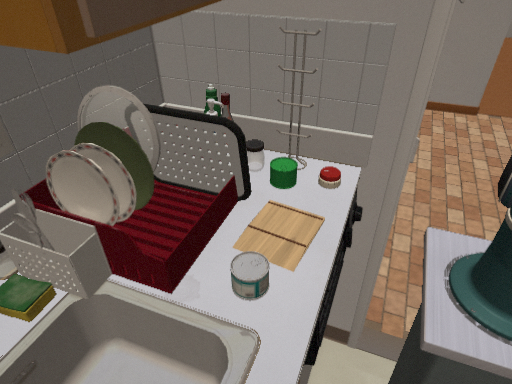

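Top view: grey-topped tin at (167,210), board centred near (237,215) with strips at columns ~228 and ~270 (bevel end on the left, world +y). The jar is at (335,143), the timer at (336,237) and a green tin at (320,186). There are two tin candidates: side (250,275), with a turquoise band and bare metal top, which fits; and side (284,172), all green, which is excluded. I'll confirm in a crop and measure.

```bash
python3 - <<'E'
from h import *
t=cv2.imread("pics/top0.png");s=cv2.imread("pics/side0.png")
a=cv2.resize(t[170:262,140:290],None,fx=4,fy=4,interpolation=cv2.INTER_CUBIC)
b=cv2.resize(s[235:315,215:290],None,fx=2.5,fy=2.5,interpolation=cv2.INTER_CUBIC)
im=np.zeros((368,600+b.shape[1],3),np.uint8);im[:,:600]=a;im[:b.shape[0],600:]=b;cv2.imwrite("pics/crop.png",im)
# board mask
h=cv2.cvtColor(t,cv2.COLOR_BGR2HSV)
m=cv2.inRange(h,(8,60,40),(28,255,255));m[:170]=0;m[260:]=0;m[:,:185]=0;m[:,290:]=0
m=cv2.morphologyEx(m,cv2.MORPH_CLOSE,np.ones((5,5)))
c=max(cv2.findContours(m,0,2)[0],key=cv2.contourArea)
print(cv2.approxPolyDP(c,6,True)[:,0].tolist(), cv2.contourArea(c))
P=onplane("top",c[:,0],0.009);r=cv2.minAreaRect((P[:,:2]*1000).astype(np.float32));print(r,cv2.boxPoints(r))
g=cv2.medianBlur(t,3)[:,:,0]
print(np.load("pics/top0d.npy")[200:222:5,150:190:4])
h=cv2.HoughCircles(cv2.cvtColor(t[180:240,140:195],cv2.COLOR_BGR2GRAY),cv2.HOUGH_GRADIENT,1,50,param1=80,param2=8,minRadius=12,maxRadius=20);print(h)
if h is not None:print(onplane("top",h[0,:,:2]+[140,180],.058))
for n,u in(("jar",(335,143)),("timer",(336,237)),("green",(320,186))):print(n,onplane("top",u,{"jar":.08,"timer":.043,"green":.058}[n]))
d=np.load("pics/top0d.npy")
# tin top points by depth
cal=calibration("top");T=np.array(cal["world_to_cam"])
vv,uu=np.mgrid[185:238,145:195];uv=np.c_[uu.ravel(),vv.ravel()];o,r=ray("top",uv,cal);W=o+r*d[vv.ravel(),uu.ravel()][:,None]
k=(W[:,2]>.045)&(W[:,2]<.07);print(k.sum(),cv2.minEnclosingCircle((W[k,:2]*1000).astype(np.float32)),W[k].mean(0))
E
```

```text
[[204, 183], [197, 239], [268, 247], [274, 190]] 4063.0
((466.75677490234375, -10.168342590332031), (181.13967895507812, 147.55429077148438), 83.08386993408203) [[ 382.61038   -91.195175]
 [ 529.091    -108.96312 ]
 [ 550.9032     70.85849 ]
 [ 404.42255    88.626434]]
[[1.1100388 1.1034833 1.0518944 1.054654  1.050181  1.046897  1.0481756
  1.0458187 1.1059476 1.1086724]
 [1.1023614 1.0481082 1.0481155 1.0491633 1.0476907 1.051904  1.0459852
  1.0463051 1.074151  1.1058825]
 [1.1011338 1.0503606 1.0486585 1.0468017 1.0468417 1.0481976 1.0412089
  1.0464096 1.0512569 1.0968205]
 [1.1006101 1.0423869 1.0466572 1.0415659 1.0451719 1.0464569 1.041784
  1.0416604 1.0622922 1.0984236]
 [1.0967982 1.0409901 1.0456084 1.0438666 1.0445315 1.0462291 1.0399592
  1.0490246 1.0908065 1.1007683]]
[[[28.5 31.5 16. ]]]
[[0.47027332 0.1500817  0.058     ]]
jar [[ 0.626919   -0.25384623  0.08      ]]
timer [[ 0.40321563 -0.25238325  0.043     ]]
green [[ 0.52614804 -0.21656065  0.058     ]]
779 ((474.6357421875, 156.11790466308594), 37.98557662963867) [0.47435022 0.15602167 0.05552192]
```

View pics/crop.png

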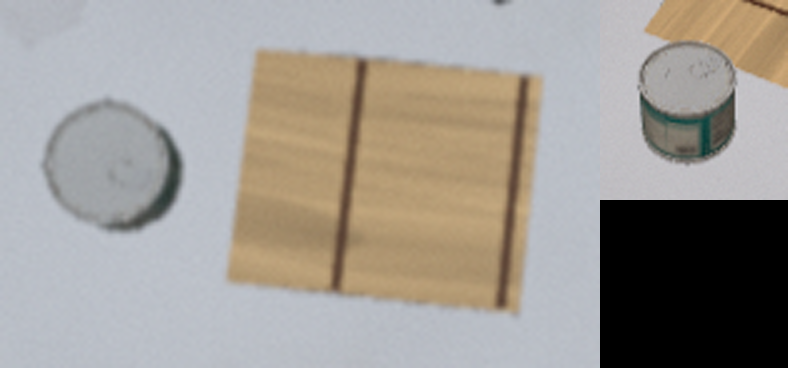

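The crop confirms it: turquoise label, bare top centred at top-view pixel (166.7,210.7), and the board's bevel on the tin's side. The tin is at about (0.474,0.156). The board is at (0.467,-0.010) with +x along (-0.12,-0.993), so the tin sits at board (-0.166,-0.013). I'll go behind it with half-open fingers to make a two-point cradle.

step_arm(commands=[{"fingers": 0,"dx": -0.045,"dy": -0.036,"dz": 0,"roll": 9},{"fingers": 0,"dx": -0.09,"dy": -0.072,"dz": 0,"roll": 18},{"fingers": 0,"dx": -0.135,"dy": -0.108,"dz": 0,"roll": 27},{"fingers": 0,"dx": -0.18,"dy": -0.144,"dz": 0,"roll": 36},{"fingers": 0,"dx": -0.225,"dy": -0.18,"dz": 0,"roll": 45},{"fingers": 0,"dx": -0.27,"dy": -0.216,"dz": 0,"roll": 54},{"fingers": 0,"dx": -0.315,"dy": -0.252,"dz": 0,"roll": 63},{"fingers": 0,"dx": -0.36,"dy": -0.288,"dz": 0,"roll": 72}])

```text
time: 1.1
tool_pos: [0.4605, 0.2584, 0.2309]
tcp_rot: [-2.219, -2.224, 0.0]
wrist_force: [-0.9, 1.0, -0.6]
width: 0.501
grip_force: 0.0
```

step_arm(commands=[{"dx": -0.033,"dy": 0.0215,"dz": 0.02,"roll": 7},{"dx": -0.033,"dy": 0.0215,"dz": 0.06,"roll": 7},{"dx": -0.033,"dy": 0.0215,"dz": 0.1,"roll": 7},{"dx": -0.033,"dy": 0.0215,"dz": 0.14,"roll": 7},{"dx": -0.033,"dy": 0.0215,"dz": 0.175,"roll": 7},{"dx": -0.033,"dy": 0.0215,"dz": 0.2,"roll": 7},{"dx": -0.033,"dy": 0.0215,"dz": 0.209,"roll": 7},{"dx": -0.033,"dy": 0.0215,"dz": 0.209,"roll": 7}])

```text
invalid input
```

```bash
python3 - <<'E'
from h import *
p,d=read_camera("side");cv2.imwrite("pics/side1.png",p)
print(read_state()["tool_pos"],read_state()["tcp_rot"])
E
```

```text
[0.46411618 0.25283099 0.23098846] [ 2.22376218  2.21110307 -0.00271452]
```

View pics/side1.png

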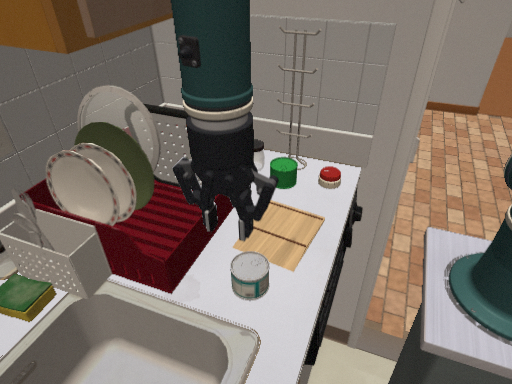

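The side view shows the gripper above and behind the tin at (250,275), with nothing disturbed. The last call was refused because the "fingers" values were missing, so I'm resending it.

step_arm(commands=[{"fingers": 0,"dx": -0.033,"dy": 0.0215,"dz": 0.02,"roll": 7},{"fingers": 0,"dx": -0.033,"dy": 0.0215,"dz": 0.02,"roll": 7},{"fingers": 0,"dx": -0.033,"dy": 0.0215,"dz": 0.06,"roll": 7},{"fingers": 0,"dx": -0.033,"dy": 0.0215,"dz": 0.06,"roll": 7}])

```text
time: 1.65
tool_pos: [0.4787, 0.227, 0.1682]
tcp_rot: [-2.342, -2.09, 0.011]
wrist_force: [-0.9, -1.0, -0.1]
width: 0.499
grip_force: 0.0
```

step_arm(commands=[{"fingers": 0,"dx": 0,"dy": 0.003,"dz": 0.03,"roll": 0},{"fingers": 0,"dx": 0,"dy": 0.003,"dz": 0.06,"roll": 0},{"fingers": 0,"dx": 0,"dy": 0.003,"dz": 0.09,"roll": 0},{"fingers": 0,"dx": 0,"dy": 0.003,"dz": 0.115,"roll": 0},{"fingers": 0,"dx": 0,"dy": 0.003,"dz": 0.135,"roll": 0},{"fingers": 0,"dx": 0,"dy": 0.003,"dz": 0.146,"roll": 0},{"fingers": 0,"dx": 0,"dy": 0.003,"dz": 0.146,"roll": 0},{"fingers": 0,"dx": 0,"dy": 0.003,"dz": 0.146,"roll": 0}])

```text
time: 2.65
tool_pos: [0.4857, 0.2276, 0.0265]
tcp_rot: [2.344, 2.09, 0.003]
wrist_force: [0.7, -0.3, -0.6]
width: 0.496
grip_force: 0.0
```

```bash
python3 - <<'E'
from h import *
p,d=read_camera("side");q,_=read_camera("top");cv2.imwrite("pics/s2.png",np.hstack([p[140:340,150:400],q[150:270,130:290].repeat(2,0).repeat(2,1)[:200]]))
s=read_state();print(s["tool_pos"],s["tcp_rot"],s["wrist_force"])
E
```

```text
[0.4857329  0.22749471 0.02649675] [2.34449228 2.0900978  0.00311728] [ 0.32268451 -1.01938634  0.23019772]
```

View pics/s2.png

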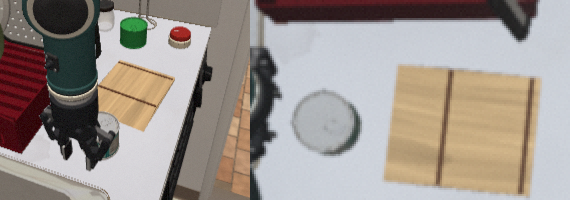

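The pair shows the fingers down behind the tin, which is untouched at crop (325,122), and centred on it to about 3 mm. I'm starting the push along -x of the tool.

step_arm(commands=[{"fingers": 0,"dx": -0.008,"dy": -0.003,"dz": 0.004,"roll": 0},{"fingers": 0,"dx": -0.016,"dy": -0.003,"dz": 0.004,"roll": 0},{"fingers": 0,"dx": -0.024,"dy": -0.003,"dz": 0.004,"roll": 0},{"fingers": 0,"dx": -0.032,"dy": -0.003,"dz": 0.004,"roll": 0},{"fingers": 0,"dx": -0.04,"dy": -0.003,"dz": 0.004,"roll": 0},{"fingers": 0,"dx": -0.048,"dy": -0.003,"dz": 0.004,"roll": 0},{"fingers": 0,"dx": -0.056,"dy": -0.003,"dz": 0.004,"roll": 0},{"fingers": 0,"dx": -0.064,"dy": -0.003,"dz": 0.004,"roll": 0}])

```text
time: 3.75
tool_pos: [0.4744, 0.1633, 0.0213]
tcp_rot: [-2.345, -2.09, -0.0]
wrist_force: [1.6, 2.4, -0.1]
width: 0.505
grip_force: 1.1
```

```bash
cat >> h.py <<'E'
E_=np.array([-.1205,-.9927]);B=np.array([.467,-.010])
def bf(p): r=np.array(p)[:2]-B; return np.round([r@E_, r@[.9927,-.1205]],4)
E
python3 - <<'E'
from h import *
p,d=read_camera("side");q,_=read_camera("top");cv2.imwrite("pics/s3.png",np.hstack([p[140:340,150:400],q[150:270,130:290].repeat(2,0).repeat(2,1)[:200]]))
s=read_state();print(s["tool_pos"],bf(s["tool_pos"]),s["wrist_force"])
E
```

```text
[0.47419903 0.16275453 0.02120851] [-0.1724 -0.0137] [ 0.38586511 -0.35640312  0.47534431]
```

View pics/s3.png

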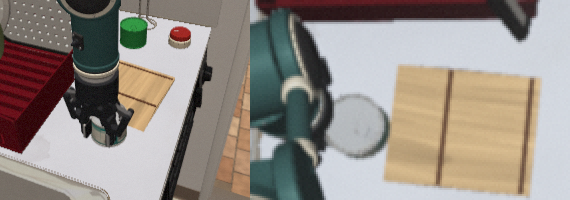

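The tin has moved straight to the foot of the bevel (crop (358,124)), seated in the finger cradle. I'm continuing up.

step_arm(commands=[{"fingers": 0,"dx": -0.007,"dy": 0,"dz": 0,"roll": 0},{"fingers": 0,"dx": -0.014,"dy": 0,"dz": 0,"roll": 0},{"fingers": 0,"dx": -0.021,"dy": 0,"dz": 0,"roll": 0},{"fingers": 0,"dx": -0.028,"dy": 0,"dz": 0,"roll": 0},{"fingers": 0,"dx": -0.035,"dy": 0,"dz": 0,"roll": 0},{"fingers": 0,"dx": -0.042,"dy": 0,"dz": 0,"roll": 0},{"fingers": 0,"dx": -0.049,"dy": 0,"dz": 0,"roll": 0},{"fingers": 0,"dx": -0.056,"dy": 0,"dz": 0,"roll": 0}])

```text
time: 4.85
tool_pos: [0.468, 0.1077, 0.0213]
tcp_rot: [-2.345, -2.09, -0.0]
wrist_force: [0.5, 4.9, 2.4]
width: 0.502
grip_force: 2.1
```

```bash
python3 - <<'E'
from h import *
p,d=read_camera("side");q,_=read_camera("top");cv2.imwrite("pics/s4.png",np.hstack([p[140:340,150:400],q[150:270,130:290].repeat(2,0).repeat(2,1)[:200]]))
s=read_state();print(s["tool_pos"],bf(s["tool_pos"]),s["wrist_force"])
E
```

```text
[0.46767159 0.1071135  0.02110346] [-0.1163 -0.0134] [0.46846498 2.9127562  2.18100093]
```

View pics/s4.png

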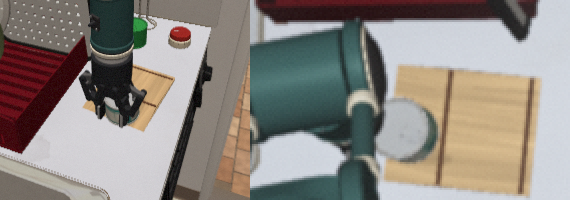

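The tin is on the bevel (crop (408,128)), upright and centred. I'm continuing over the crest.

step_arm(commands=[{"fingers": 0,"dx": -0.007,"dy": 0,"dz": 0,"roll": 0},{"fingers": 0,"dx": -0.014,"dy": 0,"dz": 0,"roll": 0},{"fingers": 0,"dx": -0.021,"dy": 0,"dz": 0,"roll": 0},{"fingers": 0,"dx": -0.028,"dy": 0,"dz": 0,"roll": 0},{"fingers": 0,"dx": -0.035,"dy": 0,"dz": 0,"roll": 0},{"fingers": 0,"dx": -0.042,"dy": 0,"dz": 0,"roll": 0},{"fingers": 0,"dx": -0.049,"dy": 0,"dz": 0,"roll": 0},{"fingers": 0,"dx": -0.056,"dy": 0,"dz": 0,"roll": 0}])

```text
time: 5.95
tool_pos: [0.4638, 0.0531, 0.023]
tcp_rot: [2.344, 2.089, 0.006]
wrist_force: [1.7, 7.8, 7.8]
width: 0.5
grip_force: 4.9
```

step_arm(commands=[{"fingers": 0,"dx": -0.006,"dy": 0,"dz": 0,"roll": 0},{"fingers": 0,"dx": -0.012,"dy": 0,"dz": 0,"roll": 0},{"fingers": 0,"dx": -0.018,"dy": 0,"dz": 0,"roll": 0},{"fingers": 0,"dx": -0.024,"dy": 0,"dz": 0,"roll": 0},{"fingers": 0,"dx": -0.03,"dy": 0,"dz": 0,"roll": 0},{"fingers": 0,"dx": -0.036,"dy": 0,"dz": 0,"roll": 0},{"fingers": 0,"dx": -0.036,"dy": 0,"dz": 0,"roll": 0}])

```text
time: 6.82
tool_pos: [0.4588, 0.0165, 0.0223]
tcp_rot: [2.344, 2.089, 0.003]
wrist_force: [1.7, 4.0, 4.4]
width: 0.502
grip_force: 2.7
```

```bash
python3 - <<'E'
from h import *
p,d=read_camera("side");q,d=read_camera("top");cv2.imwrite("pics/s5.png",np.hstack([p[140:340,150:400],q[150:270,130:290].repeat(2,0).repeat(2,1)[:200]]))
s=read_state();print(s["tool_pos"],bf(s["tool_pos"]),s["wrist_force"])
E
```

```text
[0.45880242 0.01650583 0.02210615] [-0.0253 -0.0113] [3.13865936 3.65392975 4.42239762]
```

View pics/s5.png

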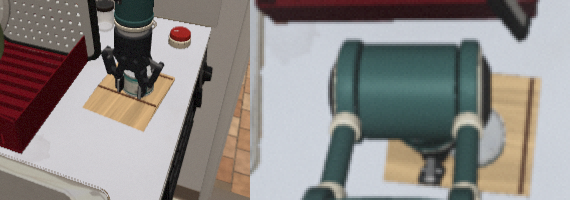

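```bash
python3 - <<'E'
from h import *
for u in((257.5,216.5),(268,190),(262,243)):print(bf(onplane("top",u,.07 if u[0]==257.5 else .012)[0]))
q,d=read_camera("top");vv,uu=np.mgrid[195:240,235:275];o,r=ray("top",np.c_[uu.ravel(),vv.ravel()]);W=o+r*d[vv.ravel(),uu.ravel()][:,None]
k=(W[:,2]>.055)&(W[:,2]<.085);X=np.array([bf(w) for w in W[k]]);print(len(X),np.percentile(X[:,0],[5,50,98]),np.percentile(X[:,1],[2,50,98]),np.median(W[k,2]),W[k,2].std())
E
```

```text
[ 0.0551 -0.0071]
[0.0739 0.0688]
[ 0.0724 -0.0653]
244 [0.028315 0.03955  0.053628] [-0.041714 -0.01405   0.016728] 0.06791401734625935 0.0022983446753699717
```

The tin's leading edge is at board x ≈ 55 mm, so its centre is at ≈ 18 mm. I'll push 18 mm more, then back off and rise.

step_arm(commands=[{"fingers": 0,"dx": -0.006,"dy": 0,"dz": 0,"roll": 0},{"fingers": 0,"dx": -0.012,"dy": 0,"dz": 0,"roll": 0},{"fingers": 0,"dx": -0.018,"dy": 0,"dz": 0,"roll": 0},{"fingers": 0,"dx": -0.018,"dy": 0,"dz": 0,"roll": 0},{"fingers": 0,"dx": -0.01,"dy": 0,"dz": 0,"roll": 0},{"fingers": 0,"dx": 0.01,"dy": 0,"dz": 0,"roll": 0},{"fingers": 0,"dx": 0.04,"dy": 0,"dz": 0,"roll": 0},{"fingers": 0,"dx": 0.07,"dy": 0,"dz": 0,"roll": 0}])

```text
time: 7.98
tool_pos: [0.4638, 0.0867, 0.0201]
tcp_rot: [-2.344, -2.09, 0.005]
wrist_force: [-0.1, -0.2, -0.6]
width: 0.499
grip_force: 0.0
```

step_arm(commands=[{"fingers": 0,"dx": 0.03,"dy": 0,"dz": -0.02,"roll": 0},{"fingers": 0,"dx": 0.06,"dy": 0,"dz": -0.06,"roll": 0},{"fingers": 0,"dx": 0.09,"dy": 0,"dz": -0.1,"roll": 0},{"fingers": 0,"dx": 0.12,"dy": 0,"dz": -0.14,"roll": 0},{"fingers": 0,"dx": 0.15,"dy": 0,"dz": -0.16,"roll": 0},{"fingers": 0,"dx": 0.18,"dy": 0,"dz": -0.16,"roll": 0},{"fingers": 0,"dx": 0.2,"dy": 0,"dz": -0.16,"roll": 0},{"fingers": 0,"dx": 0.2,"dy": 0,"dz": -0.16,"roll": 0}])

```text
time: 8.98
tool_pos: [0.4875, 0.2854, 0.1798]
tcp_rot: [-2.343, -2.092, 0.005]
wrist_force: [0.5, -0.6, -0.2]
width: 0.5
grip_force: 0.0
```

```bash
python3 - <<'E'
from h import *
q,d=read_camera("top");p,_=read_camera("side")
cv2.imwrite("pics/s6.png",np.hstack([p[140:340,150:400],q[150:270,180:340].repeat(2,0).repeat(2,1)[:200]]))
vv,uu=np.mgrid[180:245,225:285];o,r=ray("top",np.c_[uu.ravel(),vv.ravel()]);W=o+r*d[vv.ravel(),uu.ravel()][:,None]
k=(W[:,2]>.055)&(W[:,2]<.085);c=W[k].mean(0);print(k.sum(),c,bf(c),W[k,2].std())
print(read_state()["tool_pos"],read_state()["wrist_force"])
E
```

```text
791 [ 0.45164107 -0.04425333  0.06766127] [ 0.0359 -0.0111] 0.0022622183058952816
[0.48753533 0.28407391 0.17993687] [-0.18725306  0.1019058  -0.96125661]
```

View pics/s6.png

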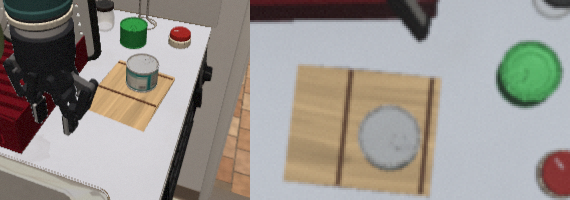

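The tin stands upright between the two strips (crop (388,138)), at board (36,-11) mm. The bystanders are unmoved and the gripper is clear, so I'm handing in.

```bash
python3 -c "from workcell import *; print(finish_job())"
```

```text
the job is handed in; nothing more can be done
None
```

The turquoise-labelled tin was pushed up the bevel and stands upright on the board's level top, at about x = 36 mm, y = -11 mm in the board frame; the timer and jar were not touched, and the job was handed in at about 9 s.

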